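# Set up the next tray for inspection

### The job

Set up the next inspection job: draw the job board, the panel with the handle, straight up out of the slotted rack and hang it by its handle on the hook of the stand. Then draw the wide parts tray up out of the rack and lean it on the viewing easel, centred, with its lower edge on the ledge behind the lip and its back against the backrest. Leave the narrow cover plate in the rack and do not disturb the jar and the loupe.

Things in the scene. Friction and masses are not known exactly. Their poses are not given: they have to be found in the camera images.
- rack: Fixed grey plastic rack, base 210 (x) x 150 (y) x 12 mm, with three parallel slots at its x = -70, 0 and +70 mm, each 15 mm wide (x), 124 long (y), 45 deep: floor 12 mm, rim 57 mm above the bench. Origin: centre of the underside, on the bench. One green plate stands in each slot, in any order.
- board: Loose job board, green plastic, white card on both faces: panel 12 mm thick (own x), 120 wide (y), 100 tall (z); on top a handle: two 10 mm square uprights at y = +-50 mm carry a bar 110 mm long (y), 10 x 10 mm, from 146 to 156 mm above the lower edge, with an opening 90 wide, 46 high under it. Upright in a rack slot. Origin: centre of the lower edge, z up. 0.18 kg. Either face may be in front.
- board_bar (a point): Middle of the underside of the board's handle bar, 146 mm above the board's origin.
- tray: Loose closed parts tray of green plastic with rows of small watch wheels on both faces, 0.2 kg: a flat slab 12 mm thick (own x), 120 mm wide (y), 130 mm tall (z), no handle. Stands upright in a rack slot. Origin: centre of the lower edge; z points up along the tray. Either face may be in front.
- tray_top (a point): Middle of the tray's upper edge, 130 mm above its origin.
- cover: Loose blank green cover plate, 12 mm thick (x), only 80 mm wide (y) and 95 mm tall (z); stays in its rack slot. Origin: centre of the lower edge.
- hook: Fixed hook stand: grey base 130 x 120 x 12 mm, steel post 12 mm thick up to z = 187 mm; from its top a round arm 8 mm thick runs level along the stand's -x, axis at z = 185 mm, to x = -85 mm, then turns up to its tip at x = -100 mm, z = 201 mm (axis; 205 mm over all). Origin: on the bench under the post.
- hook_seat (a point): Top of the hook's arm where a handle should hang: 45 mm from the post's axis, 189 mm above the bench. Axes as the stand's.
- easel: Fixed aluminium easel, grey base 160 (x) x 150 (y) x 10 mm, facing its own +x. Backrest 120 mm wide, leans 25 degrees from vertical towards -x and reaches 75 mm above the ledge along its slope. Ledge square to the backrest, 140 mm long, 22 mm deep, with a lip 16 mm high in front. Two struts behind, to x = -75 mm. Origin: centre of the underside, on the bench.
- easel_seat (a point): Point on the ledge, 6 mm in front of the backrest (where the middle of a 12 mm tray's lower edge comes to rest), 20 mm in +x from the easel's origin and 40 mm above the bench. Axes as the easel's (level, not tilted).
- jar: Loose amber glass jar, 54 mm across, 45 mm tall; to be left alone. Origin: centre of the underside.
- loupe: Loose black eye loupe, 42 mm across, 36 mm tall; to be left alone. Origin: centre of the underside.

How it is judged:
On the way, in this order (a step that is already met when the one before it is completed fails the run):
1. the job board has been drawn up clear of the rack (z of board in the frame of rack above 0.06 m), for 0.1 s.
2. the job board hangs on the hook by its handle, let go (x of board_bar in the frame of hook_seat between -0.045 and 0.045 m and y of board_bar in the frame of hook_seat between -0.045 and 0.045 m and z of board_bar in the frame of hook_seat between -0.02 and 0.03 m and angle between board's own z axis and vertical below 0.5 rad and contact force between board and hook above 0.5 N and contact force between board and the fingers below 0.1 N), for 0.2 s.
3. the parts tray has been drawn up clear of the rack (z of tray in the frame of rack above 0.06 m), for 0.1 s.
4. the parts tray leans on the easel, let go (x of tray in the frame of easel_seat between -0.02 and 0.025 m and y of tray in the frame of easel_seat between -0.03 and 0.03 m and z of tray in the frame of easel_seat between -0.015 and 0.02 m and angle between tray's own z axis and vertical between 0.3 and 0.65 rad and x of tray_top in the frame of easel_seat below -0.02 m and angle between the y axis of tray and the y axis of easel, either way round below 0.2 rad and contact force between tray and easel above 0.5 N and contact force between tray and the fingers below 0.1 N and linear speed of tray below 0.05 m/s), for 0.2 s.
At the end, for the whole second after the job is handed in: Board hangs (under 0.2 m/s) on the hook arm by its bar (bar middle within 45 mm of the seat, under 0.5 rad tilt). Tray leans still on the easel: lower edge within 20 mm of the seat in depth, 30 sideways, 0.3 to 0.65 rad from vertical, 0.2 rad yaw. Cover in its slot. All let go (all of step 2 and all of step 4 and linear speed of board below 0.2 m/s and angle between cover's own z axis and vertical below 0.25 rad and z of cover in the frame of rack below 0.025 m); the robot touches nothing.
It fails at once if the jar is moved by more than 30 mm (distance of jar from where it was at the start of the episode above 0.03 m).
It fails at once if the loupe is moved by more than 30 mm (distance of loupe from where it was at the start of the episode above 0.03 m).
It fails at once if the cover plate is lifted more than 30 mm in its slot (z of cover in the frame of rack above 0.042 m).
It also fails if it takes over 64 s, if anything falls off the work surface, if the arm or the gripper's body presses on something with over 40 N, if the wrist force passes 120 N, or if a joint passes its speed limit or range.

### The arm

A 6-joint arm with a two-finger parallel gripper is mounted at the origin on the work surface. World frame = base frame: x ahead of the robot, y to its left, z up, the work surface at z = 0. Lengths are in m, angles in rad, forces in N, time in s.
With the tool pointing down it reaches from about 0.3 to 0.775 m from the base axis. Payload 14.6 kg.
Tool frame: the origin (TCP) lies midway between the tips of the shut fingers; the grasp point (between the pads) lies env.hold_point_z behind it (env.hold_point_z is the distance from the TCP to the grasp point, in m); z points along the fingers, y is the line along which they close (so a half turn about z gives the same grasp; the last joint's range is limited). The gripper opens to 85 mm and grips with 20 to 120 N. Pads are 22 mm wide; open, the fingers measure 114 mm over their backs; the gripper's body (76 mm by 85 mm) begins 54 mm behind the grasp point. The pads swing forward as they close: fully open they stand 13 mm farther back than shut.
Start: joints at [1.235, 0.3, 1.521, -0, 1.321, -0.067], TCP at [0.146, 0.53, 0.231] pointing down, gripper open.
Joint ranges: [-3.03, 3.03], [-0.79, 2.21], [0.23, 2.52], [-1.04, 4.18], [0, 3.07], [-2.55, 2.55]. Speed limits (rad/s): [2.22, 2.22, 2.57, 3.14, 3.14, 3.14].

### API

Orientations are given as a rotation vector (axis times angle).
In Python, from bench import env gives the robot as it stands.
- The arm moves only by the tool step_arm, never from a script. Its argument "plan" is one flat list of numbers, 7 for each row, row after row: the shift along the world's x, y, z each as a share of 500 mm, from -1 to 1, then the turn, a rotation vector about the world's x, y, z each as a share of pi/2 rad, from -1 to 1, then the opening, from 0 (shut) to 1 (fully open). In form: [x, y, z, ax, ay, az, hand, x, y, z, ax, ay, az, hand, ...]. A call has 1 to 20 rows; each row is the pose to reach, as a shift and turn from the pose commanded when the call began; what a row does not reach only later rows make up. A row lasts 1/12 s, in which the tool goes at most 41.7 mm and 7.16 degrees, less where a joint would pass 70% of its speed; a pose out of reach is approached as far as the arm can. A call with a number of a shift or a turn outside -1 to 1 is refused whole. A call with a gripper value outside its range is refused whole. The fingers move at their own pace and stop on an object; the grip force is fixed at half the most. Time passes only in rows, so rows that repeat a pose let the fingers close. It gives the time, the measured TCP pose, the force, the opening and the grip force at its end, in the units of the state.
- env.read_state(): the state, without advancing time (a new reading comes with each control period).
- env.capture(name): name is "side" or "top" or "wrist"; returns (picture, depth): 400x640x3 uint8, red, green, blue; 400x640 float32, m along the optical axis (not along the pixel's ray), 0 where there is no reading.
- env.camera_params(name): a dict with "K" (3x3 intrinsics, pixels), "dist_coeffs" ([k1, k2, p1, p2, k3] as OpenCV has them; the pictures are not rectified), "rvec" (rotation vector, rad) and "tvec" (3), from world to camera coordinates, as OpenCV has them. Camera axes: x right, y down, z forward; pixel columns grow to the right and rows downward; lengths in m; the calibration is good to about 2 mm. A picture is of the moment at which its call begins: read the wrist's pose just before it. camera_params takes no time and is no camera call; for the wrist camera it gives the pose at the moment of the call.
- env.sign_off(): hands the job in; it is judged then, once.
The state is a dict: "clock": time; "joints": joint angles; "dq": joint speeds; "effort": joint torques, N m; "tool_pos": TCP position; "tool_rot": TCP orientation; "force": force on the tool from outside, world axes, zero at the start; "torque": the same for the moment, N m; "opening": finger opening in m; "gripper_force": force on a finger pad.
Only numpy, scipy, OpenCV 4.12 (cv2) and the standard library are available. Lean on these libraries where they do the work, as an engineer would, in place of code of your own. Each camera call takes 0.05 s, during which the arm holds its last target. There are 200 camera calls.

## Working session

There is one attempt and no reset: what is moved stays moved. The work goes in short steps, Python scripts to look and compute and a tool call to move; the robot and the scene stay as the last step left them, time stands still between calls to the robot, and variables do not carry over. Pictures are saved under pics/ and viewed, at most 10 in all, crops included, and the job is handed in when it is done.

Besides the shell and the picture viewer there is one more tool, called after "Request:" by a JSON object that holds its "method" and its "body". step_arm: Moves the arm, as the interface text tells. Shift numbers are shares of 500 mm and turn numbers shares of pi/2 rad, none past 1 either way. Its arguments: {"type":"object","properties":{"plan":{"type":"array","items":{"type":"number","minimum":-1,"maximum":1}}},"required":["plan"]}

```bash
mkdir -p pics; cat > h.py <<'E'
import numpy as np, cv2
from bench import env
def grab(n):
    p=env.camera_params(n); im,d=env.capture(n); return im,d,p
def cloud(d,p):
    h,w=d.shape; K=np.array(p["K"]);u,v=np.meshgrid(np.arange(w),np.arange(h))
    q=cv2.undistortPoints(np.stack([u,v],-1).reshape(-1,1,2).astype(np.float64),K,np.array(p["dist_coeffs"])).reshape(h,w,2)
    P=np.dstack([q*d[...,None],d]); R=cv2.Rodrigues(np.array(p["rvec"],float))[0]
    W=(P-np.array(p["tvec"]).reshape(3))@R; W[d==0]=np.nan; return W
E
python3 - <<'E'
from h import *
print(env.hold_point_z,env.read_state())
for n in("top","side"):
    im,d,p=grab(n); cv2.imwrite(f"pics/{n}0.png",im[...,::-1]); np.savez(f"/tmp/{n}0.npz",im=im,d=d,W=cloud(d,p))
    R=cv2.Rodrigues(np.array(p["rvec"],float))[0];print(n,-R.T@np.array(p["tvec"]).ravel(),R[2],np.array(p["K"])[0,0])
E
```

```text
0.0187 {'clock': 0.0, 'joints': array([ 1.23539991e+00,  3.00484902e-01,  1.52163679e+00, -6.06464295e-05,
        1.32069766e+00, -6.65972263e-02]), 'dq': array([ 8.90249121e-04,  1.03880505e-04, -2.61292286e-04,  6.80272998e-04,
        1.56489612e-03, -8.17421072e-05]), 'effort': array([ 4.75709621e-04, -5.43506634e+01, -3.61789727e+01, -7.78712229e-05,
        4.02386446e-03,  5.90250920e-05]), 'tool_pos': array([0.14599663, 0.53000374, 0.23069018]), 'tool_rot': array([-4.20910193e-01, -3.11307859e+00,  1.90640592e-03]), 'force': array([0.75772501, 0.34905486, 0.13199751]), 'torque': array([ 0.00473581, -0.01176927,  0.02342474]), 'gripper_force': 0.0, 'opening': 0.08570232230922582}
top [ 0.38854092 -0.01510173  1.19144837] [ 0.13067761  0.01180535 -0.99135463] 412.6857819213285
side [0.35764649 0.8741809  0.90360535] [ 0.12854578 -0.73393942 -0.66693996] 491.8613725430148
```

View pics/top0.png

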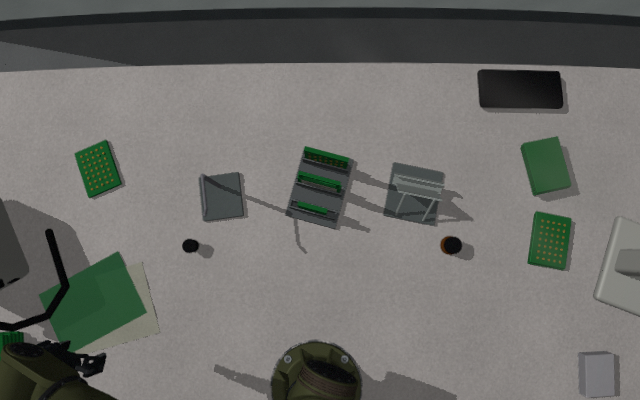

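View pics/side0.png

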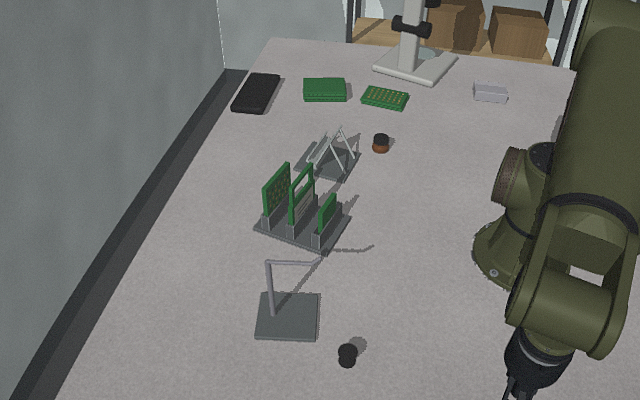

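The top view shows the rack at (320,187). Going away from the robot its plates are the cover (315,209), board (320,183) and tray (327,158). The hook base is at (222,197), the easel at (415,195) facing +x, the jar at (452,245) and the loupe at (190,246). The side view confirms the tray at (277,188), the board with its handle at (302,200) and the hook arm from (268,262) to (320,258).

```bash
python3 - <<'E'
from h import *
D={n:np.load(f"/tmp/{n}0.npz") for n in("top","side")}
for n,f in D.items():
    W=f["W"];im=f["im"].astype(int);g=(im[...,1]>im[...,0]+25)&(im[...,1]>im[...,2]+20)
    X=W.reshape(-1,3);G=g.ravel()
    box=lambda c,r:(abs(X[:,0]-c[0])<r)&(abs(X[:,1]-c[1])<r)
    boxes={"top":dict(rack=(280,355,140,235),hook=(190,255,165,228),easel=(378,450,155,230),jar=(438,466,230,258),loupe=(178,202,235,256)),
     "side":dict(rack=(250,355,155,258),hook=(250,325,252,345),easel=(292,362,122,184),jar=(368,392,130,156),loupe=(334,360,340,370))}[n]
    for k,(a,b,c,d) in boxes.items():
        w=W[c:d,a:b].reshape(-1,3);gg=g[c:d,a:b].ravel()
        ok=np.isfinite(w[:,0]);w=w[ok];gg=gg[ok]
        print(n,k,"bench z",np.percentile(w[:,2],[2,50,99.8]).round(3))
        h=w[(w[:,2]>.006)&(w[:,2]<.018)]
        if k in("rack","hook","easel"):
            r=cv2.minAreaRect((h[:,:2]*1000).astype(np.float32));print("  base rect",np.round(r[0],1),np.round(r[1],1),round(r[2],2),len(h))
        if k in("jar","loupe"):
            q=w[w[:,2]>.02];print("  ",np.median(q,0).round(3),q.min(0).round(3),q.max(0).round(3))
        if k=="rack":
            q=w[gg&(w[:,2]>.062)];
            lab=np.zeros(len(q),int)
            m=(np.round(q[:,:2]*250)).astype(int);o=m.min(0);I=np.zeros(m.max(0)-o+1,np.uint8);I[tuple((m-o).T)]=1
            nl,L=cv2.connectedComponents(I,connectivity=8);lab=L[tuple((m-o).T)]
            for i in range(1,nl):
                s=q[lab==i]
                if len(s)<25: continue
                r=cv2.minAreaRect((s[:,:2]*1000).astype(np.float32));print("  plate",len(s),np.round(r[0],1),np.round(r[1],1),round(r[2],2),"z",np.percentile(s[:,2],[1,50,99]).round(3))
        if k=="hook":
            q=w[w[:,2]>.17];
            if len(q)>5:
                l=cv2.fitLine((q).astype(np.float32),cv2.DIST_HUBER,0,.01,.01).ravel();t=(q-l[3:])@l[:3];print("  arm",len(q),l.round(3),(l[3:]+l[:3]*t.min()).round(3),(l[3:]+l[:3]*t.max()).round(3))
            print("  post",np.median(w[(w[:,2]>.05)&(w[:,2]<.15)],0).round(3))
        if k=="easel":
            for z in(.03,.045,.06,.08,.1):
                q=w[abs(w[:,2]-z)<.008]
                if len(q)>5: r=cv2.minAreaRect((q[:,:2]*1000).astype(np.float32));print("  z",z,len(q),np.round(r[0],1),np.round(r[1],1),round(r[2],2))
E
python3 - <<'E'
import cv2
a=cv2.imread('pics/top0.png')[130:270,170:480];cv2.imwrite('pics/tz.png',cv2.resize(a,(775,350),interpolation=cv2.INTER_CUBIC))
E
```

```text
top rack bench z [-0.005  0.007  0.169]
  base rect [567.1 -25.1] [180.  231.7] 76.18 1846
  plate 164 [493.9   8.2] [79.9 12.3] 74.34 z [0.066 0.105 0.11 ]
  plate 339 [561.  -10.2] [117.1  11.3] 74.78 z [0.083 0.162 0.17 ]
  plate 287 [628.8 -28.7] [118.2  13.3] 74.66 z [0.064 0.14  0.144]
top hook bench z [-0.006  0.002  0.2  ]
  base rect [535.5 274.3] [131.  172.8] 7.9 1576
  arm 153 [ 0.988  0.143 -0.056  0.501  0.273  0.189] [0.462 0.267 0.191] [0.568 0.283 0.185]
  post [0.562 0.278 0.101]
top easel bench z [-0.005  0.006  0.105]
  base rect [ 542.4 -281.6] [153.4 161.3] 78.06 1606
  z 0.03 125 [ 522.3 -277.2] [141.5  95.5] 76.12
  z 0.045 397 [ 533.4 -281.1] [141.3 102.9] 79.19
  z 0.06 242 [ 536.1 -282.1] [140.   89.7] 79.01
  z 0.08 97 [ 521.9 -277.5] [119.8  38.4] 78.54
  z 0.1 168 [ 523.1 -279. ] [120.7  19.4] 80.1
top jar bench z [-0.005  0.001  0.049]
   [ 0.392 -0.379  0.044] [ 0.37  -0.406  0.021] [ 0.415 -0.357  0.051]
top loupe bench z [-0.006  0.     0.04 ]
   [0.393 0.358 0.034] [0.373 0.337 0.027] [0.41  0.378 0.04 ]
side rack bench z [-0.004  0.009  0.169]
  ba
[... 314 characters left out ...]
.5] [132.5 264.2] 5.54 2690
  arm 279 [ 0.983  0.159 -0.095  0.519  0.278  0.188] [0.461 0.268 0.194] [0.57  0.286 0.184]
  post [0.562 0.287 0.101]
side easel bench z [-0.004  0.003  0.169]
  base rect [ 541.1 -279.1] [154.3 161.5] 78.2 1108
  z 0.03 89 [ 520.2 -277.3] [142.3  93.5] 78.01
  z 0.045 251 [ 530.1 -277.6] [144.9  97.4] 77.27
  z 0.06 124 [ 532.9 -277.3] [138.6  87.4] 77.5
  z 0.08 49 [ 513.1 -264.6] [110.5  33.5] 67.56
  z 0.1 88 [ 532.5 -196.2] [285.   24.1] 82.28
side jar bench z [-0.004  0.003  0.049]
   [ 0.39  -0.37   0.042] [ 0.367 -0.409  0.02 ] [ 0.414 -0.351  0.051]
side loupe bench z [-0.003  0.003  0.04 ]
   [0.39  0.36  0.036] [0.371 0.339 0.02 ] [0.41  0.379 0.041]
```

View pics/tz.png

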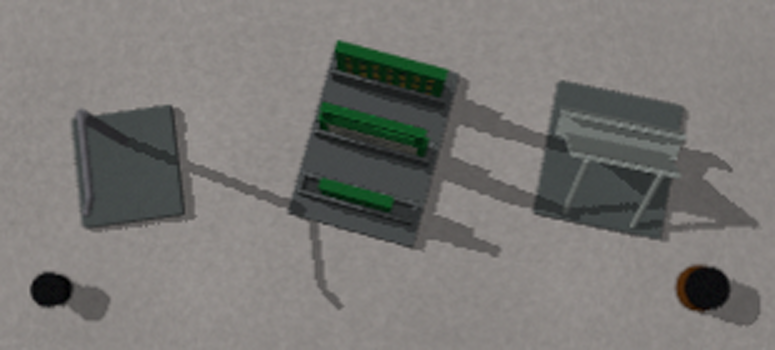

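The zoom shows the hook arm running down (-x) along the left of its base from (85,118), and the easel ledge at the top (+x side) with its struts towards the robot.

Estimates:

| Item | Position (m) | Yaw | Other |
|---|---|---|---|
| Board | (.561, -.008) | -15.2° | top at .168 |
| Tray | (.629, -.027) | -15.2° | top at .142 |
| Hook post | (.564, .283) | 8.5° | |
| Easel origin | (.542, -.280) | -11.5° | |

All heights match the text.

Request:
{"method": "step_arm", "body": {"plan": [0.6, -0.8, 0.14, 0, 0, -1, 0.5, 0.6, -0.8, 0.14, 0, 0, -1, 0.5, 0.6, -0.8, 0.14, 0, 0, -1, 0.5, 0.6, -0.8, 0.14, 0, 0, -1, 0.5, 0.6, -0.8, 0.14, 0, 0, -1, 0.5, 0.6, -0.8, 0.14, 0, 0, -1, 0.5, 0.6, -0.8, 0.14, 0, 0, -1, 0.5, 0.6, -0.8, 0.14, 0, 0, -1, 0.5, 0.6, -0.8, 0.14, 0, 0, -1, 0.5, 0.6, -0.8, 0.14, 0, 0, -1, 0.5, 0.6, -0.8, 0.14, 0, 0, -1, 0.5, 0.6, -0.8, 0.14, 0, 0, -1, 0.5, 0.6, -0.8, 0.14, 0, 0, -1, 0.5, 0.6, -0.8, 0.14, 0, 0, -1, 0.5, 0.6, -0.8, 0.14, 0, 0, -1, 0.5, 0.6, -0.8, 0.14, 0, 0, -1, 0.5]}}

```text
clock: 1.43
tool_pos: [0.4455, 0.131, 0.301]
tool_rot: [-2.495, -1.908, 0.001]
force: [-0.1, 0.4, 0.8]
opening: 0.0422
gripper_force: 0.0
```

Request:
{"method": "step_arm", "body": {"plan": [0.216, -0.33, -0.08, 0, 0, 0, 0.5, 0.216, -0.33, -0.08, 0, 0, 0, 0.5, 0.216, -0.33, -0.08, 0, 0, 0, 0.5, 0.216, -0.33, -0.08, 0, 0, 0, 0.5, 0.216, -0.33, -0.08, 0, 0, 0, 0.5, 0.216, -0.33, -0.08, 0, 0, 0, 0.5, 0.216, -0.33, -0.08, 0, 0, 0, 0.5, 0.216, -0.33, -0.08, 0, 0, 0, 0.5]}}

```text
clock: 2.1
tool_pos: [0.5537, -0.0334, 0.2613]
tool_rot: [-2.496, -1.907, 0.0]
force: [0.2, -0.0, 0.2]
opening: 0.0424
gripper_force: 0.0
```

```bash
python3 - <<'E'
from h import *
s=env.read_state();print(s["tool_pos"],s["tool_rot"],s["joints"].round(3))
R=cv2.Rodrigues(s["tool_rot"])[0];print("close dir deg",np.degrees(np.arctan2(R[1,1],R[0,1])))
im,d,p=grab("wrist");cv2.imwrite("pics/w1.png",im[...,::-1]);W=cloud(d,p)
i=im.astype(int);g=(i[...,1]>i[...,0]+25)&(i[...,1]>i[...,2]+20)
for nm,lo,hi in(("bar",.150,.185),("tray",.13,.149),("cover",.095,.115)):
    q=W[g&(W[...,2]>lo)&(W[...,2]<hi)]
    if len(q)>20: r=cv2.minAreaRect((q[:,:2]*1000).astype(np.float32));print(nm,len(q),np.round(r[0],1),np.round(r[1],1),round(r[2],2),np.median(q[:,2]))
E
```

```text
[ 0.55373126 -0.03337456  0.26126971] [-2.49630553e+00 -1.90669165e+00  1.90601603e-04] [-0.126  0.289  1.465  0.     1.388  0.14 ]
close dir deg -15.254424898415014
bar 2027 [562.4 -10.3] [109.3   9.2] 74.56 0.16687135662426164
tray 2693 [629.4 -28.5] [118.5  12.1] 74.65 0.1406889039709292
cover 1961 [556.4  -8.3] [117.7 141.5] 74.62 0.10574094025643214
```

View pics/w1.png

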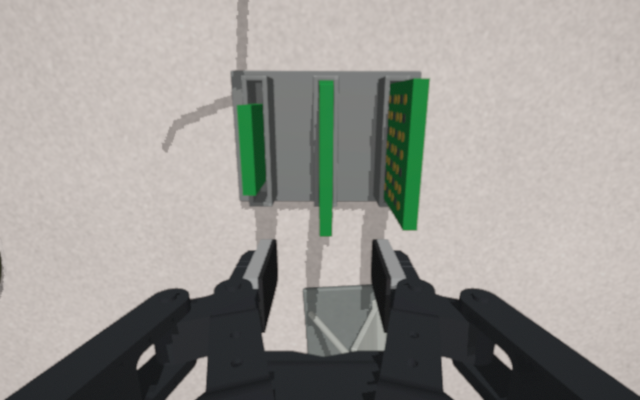

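The wrist view shows the bar at (326,158), running nearly parallel to the fingers' plane, with the tray at (415,155) and the cover at (250,150). The wrist fit puts the bar at (.562, -.010), top .167, so I descend 28 mm off-centre to keep the fingers clear of the hook arm later.

Request:
{"method": "step_arm", "body": {"plan": [0.002, -0.006, -0.1, 0, 0, 0, 0.5, 0.002, -0.006, -0.15, 0, 0, 0, 0.5, 0.002, -0.006, -0.2, 0, 0, 0, 0.5, 0.002, -0.006, -0.23, 0, 0, 0, 0.5, 0.002, -0.006, -0.23, 0, 0, 0, 0.5, 0.002, -0.006, -0.23, 0, 0, 0, 0, 0.002, -0.006, -0.23, 0, 0, 0, 0, 0.002, -0.006, -0.23, 0, 0, 0, 0, 0.002, -0.006, -0.23, 0, 0, 0, 0, 0.002, -0.006, -0.23, 0, 0, 0, 0, 0.002, -0.006, -0.23, 0, 0, 0, 0]}}

```text
clock: 3.07
tool_pos: [0.5559, -0.0376, 0.1483]
tool_rot: [2.497, 1.903, 0.004]
force: [0.2, 2.2, 6.1]
opening: 0.0085
gripper_force: 59.1
```

Request:
{"method": "step_arm", "body": {"plan": [0, 0, 0.02, 0, 0, 0, 0, 0, 0, 0.05, 0, 0, 0, 0, 0, 0, 0.09, 0, 0, 0, 0, 0, 0, 0.13, 0, 0, 0, 0, 0, 0, 0.17, 0, 0, 0, 0, 0, 0, 0.21, 0, 0, 0, 0, 0, 0, 0.25, 0, 0, 0, 0, 0, 0, 0.29, 0, 0, 0, 0, 0, 0, 0.32, 0, 0, 0, 0, 0, 0, 0.32, 0, 0, 0, 0, 0, 0, 0.32, 0, 0, 0, 0]}}

```text
clock: 3.98
tool_pos: [0.555, -0.0377, 0.307]
tool_rot: [2.498, 1.903, 0.002]
force: [-1.2, 0.5, -3.1]
opening: 0.0086
gripper_force: 58.9
```

```bash
cat > bar.py <<'E'
from h import *
def bar(zlo,names=("side","top","wrist")):
    s=env.read_state();t=s["tool_pos"];print(t.round(4),s["tool_rot"].round(3),s["force"].round(1),s["opening"])
    for n in names:
        im,d,p=grab(n);W=cloud(d,p);cv2.imwrite(f"pics/{n}_{s['clock']:.1f}.png",im[...,::-1])
        i=im.astype(int);g=(i[...,1]>i[...,0]+25)&(i[...,1]>i[...,2]+20)
        q=W[g&(W[...,2]>zlo)&(np.hypot(W[...,0]-t[0],W[...,1]-t[1])<.15)]
        if len(q)<20: print(n,len(q));continue
        top=np.percentile(q[:,2],99);lo=np.percentile(q[:,2],1);q=q[q[:,2]>top-.014]
        r=cv2.minAreaRect((q[:,:2]*1000).astype(np.float32));print(n,len(q),np.round(r[0],1),np.round(r[1],1),round(r[2],2),"z",lo.round(4),top.round(4))
E
python3 -c "
from bar import *
bar(.16)"
```

```text
[ 0.555  -0.0377  0.307 ] [2.498e+00 1.903e+00 2.000e-03] [-1.2  0.5 -3.1] 0.008623757435327412
side 113 [549.5  -9.4] [116.1  50.1] 42.93 z 0.1737 0.3287
top 4 [522.6   7.2] [ 0.  12.3] 82.65 z 0.1854 0.5206
wrist 6896 [562.7 -10.9] [109.5  10. ] 74.36 z 0.3221 0.3269
```

Request:
{"method": "step_arm", "body": {"plan": [-0.27, 0.28, 0, 0, 0, 0.268, 0, -0.27, 0.28, 0, 0, 0, 0.268, 0, -0.27, 0.28, 0, 0, 0, 0.268, 0, -0.27, 0.28, 0, 0, 0, 0.268, 0, -0.27, 0.28, 0, 0, 0, 0.268, 0, -0.27, 0.28, 0, 0, 0, 0.268, 0, -0.272, 0.4, 0, 0, 0, 0.268, 0, -0.272, 0.48, 0, 0, 0, 0.268, 0, -0.272, 0.543, 0, 0, 0, 0.268, 0, -0.272, 0.543, -0.06, 0, 0, 0.268, 0, -0.272, 0.543, -0.12, 0, 0, 0.268, 0, -0.272, 0.543, -0.17, 0, 0, 0.268, 0, -0.272, 0.543, -0.2, 0, 0, 0.268, 0, -0.272, 0.543, -0.2, 0, 0, 0.268, 0, -0.272, 0.543, -0.2, 0, 0, 0.268, 0]}}

```text
clock: 5.38
tool_pos: [0.419, 0.2335, 0.2058]
tool_rot: [-2.046, -2.383, 0.003]
force: [0.7, 0.2, -0.5]
opening: 0.0084
gripper_force: 59.0
```

```bash
cat >> bar.py <<'E'
def hook():
    im,d,p=grab("side");W=cloud(d,p);w=W[252:345,250:340].reshape(-1,3);i=im[252:345,250:340].astype(int).reshape(-1,3)
    q=w[(w[:,2]>.17)&(w[:,0]>.45)&(w[:,1]>.2)&(abs(i[:,1]-i[:,0])<20)]
    l=cv2.fitLine(q.astype(np.float32),cv2.DIST_HUBER,0,.01,.01).ravel();t=(q-l[3:])@l[:3];print("arm",len(q),(l[3:]+l[:3]*t.min()).round(3),(l[3:]+l[:3]*t.max()).round(3))
E
python3 -c "
from bar import *
bar(.03)
hook()"; ls pics
```

```text
[0.419  0.2335 0.2058] [-2.046 -2.383  0.003] [ 0.7  0.2 -0.5] 0.008424033227018521
side 224 [431.2 236. ] [155.3  74.6] 84.42 z 0.0746 0.2283
top 23 [422.  212.7] [ 9.2 10.4] 10.54 z 0.0954 0.2272
wrist 6766 [416.1 261.6] [ 10.4 108.8] 8.21 z 0.2243 0.2279
arm 276 [0.46  0.27  0.193] [0.57  0.285 0.183]
side0.png
side_4.0.png
side_5.4.png
top0.png
top_4.0.png
top_5.4.png
tz.png
w1.png
wrist_4.0.png
wrist_5.4.png
```

```bash
python3 -c "
import cv2
a=cv2.imread('pics/side_5.4.png')[220:370,220:420];b=cv2.imread('pics/wrist_5.4.png')
cv2.imwrite('pics/c1.png',cv2.vconcat([cv2.resize(a,(400,300)),cv2.resize(b,(400,250))]))"
```

```text
(no output)
```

View pics/c1.png

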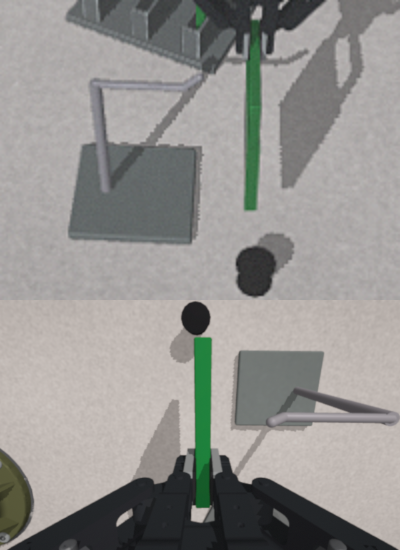

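The side crop shows the board in front of the hook tip and upright. The wrist crop shows the arm square to the board and the bar centre on the arm's line. I thread it on and lower it.

Request:
{"method": "step_arm", "body": {"plan": [0.03, 0.0045, 0, 0, 0, 0, 0, 0.06, 0.009, 0, 0, 0, 0, 0, 0.09, 0.0135, 0, 0, 0, 0, 0, 0.12, 0.018, 0, 0, 0, 0, 0, 0.15, 0.0225, 0, 0, 0, 0, 0, 0.18, 0.027, 0, 0, 0, 0, 0, 0.194, 0.03, 0, 0, 0, 0, 0, 0.194, 0.03, 0, 0, 0, 0, 0, 0.194, 0.03, -0.02, 0, 0, 0, 0, 0.194, 0.03, -0.036, 0, 0, 0, 0, 0.194, 0.03, -0.044, 0, 0, 0, 0, 0.194, 0.03, -0.044, 0, 0, 0, 0]}}

```text
clock: 6.58
tool_pos: [0.5151, 0.2485, 0.1829]
tool_rot: [-2.045, -2.383, 0.003]
force: [0.7, -0.0, -2.0]
opening: 0.0087
gripper_force: 58.9
```

```bash
python3 -c "
from bar import *
bar(.03)"; python3 -c "
import cv2
a=cv2.imread('pics/side_6.5.png')
print(a is None)"; ls pics
```

```text
[0.5151 0.2485 0.1829] [-2.045 -2.383  0.003] [ 0.7 -0.  -2. ] 0.00867787556559323
side 13 [459.6 175.2] [25.1 45.4] 70.11 z 0.0485 0.4918
top 2 [480.8 214.2] [73.3  0. ] 97.52 z 0.0661 0.3999
wrist 6875 [512.3 276.2] [ 10.4 109.5] 8.27 z 0.2011 0.2046
True
c1.png
side0.png
side_4.0.png
side_5.4.png
side_6.6.png
top0.png
top_4.0.png
top_5.4.png
top_6.6.png
tz.png
w1.png
wrist_4.0.png
wrist_5.4.png
wrist_6.6.png[ WARN:0@0.018] global loadsave.cpp:275 findDecoder imread_('pics/side_6.5.png'): can't open/read file: check file path/integrity
```

Request:
{"method": "step_arm", "body": {"plan": [0, 0, -0.004, 0, 0, 0, 0, 0, 0, -0.008, 0, 0, 0, 0, 0, 0, -0.009, 0, 0, 0, 0]}}

```text
clock: 6.98
tool_pos: [0.516, 0.2487, 0.1795]
tool_rot: [-2.046, -2.384, 0.0]
force: [0.3, 0.4, -1.1]
opening: 0.0086
gripper_force: 59.0
```

```bash
python3 -c "
import cv2
a=cv2.imread('pics/side_6.6.png')[200:370,200:420];b=cv2.imread('pics/wrist_6.6.png')
cv2.imwrite('pics/c2.png',cv2.vconcat([cv2.resize(a,(400,300)),cv2.resize(b,(400,250))]))"
```

```text
(no output)
```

View pics/c2.png

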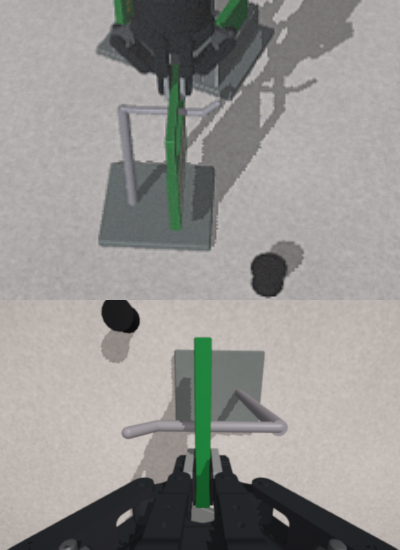

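The arm passes through the handle opening (side crop (180,112), wrist crop (203,428)). I lower the last bit, release and rise.

Request:
{"method": "step_arm", "body": {"plan": [0, 0, -0.004, 0, 0, 0, 0, 0, 0, -0.004, 0, 0, 0, 0, 0, 0, -0.004, 0, 0, 0, 0.35, 0, 0, -0.004, 0, 0, 0, 0.35, 0, 0, -0.004, 0, 0, 0, 0.35, 0, 0, -0.004, 0, 0, 0, 0.35, 0, 0, -0.004, 0, 0, 0, 0.35]}}

```text
clock: 7.57
tool_pos: [0.5161, 0.2487, 0.1777]
tool_rot: [2.046, 2.384, -0.0]
force: [0.3, 0.4, -1.0]
opening: 0.0299
gripper_force: 0.0
```

Request:
{"method": "step_arm", "body": {"plan": [0, 0, 0.02, 0, 0, 0, 0.35, 0, 0, 0.06, 0, 0, 0, 0.35, 0, 0, 0.12, 0, 0, 0, 0.35, 0, 0, 0.2, 0, 0, 0, 0.35, 0, 0, 0.24, 0, 0, 0, 0.35, 0, 0, 0.24, 0, 0, 0, 0.35]}}

```text
clock: 8.07
tool_pos: [0.517, 0.2492, 0.304]
tool_rot: [2.044, 2.381, 0.012]
force: [0.5, -0.4, 0.3]
opening: 0.0299
gripper_force: 0.0
```

```bash
python3 -c "
from bar import *
bar(.03)"
```

```text
[0.517  0.2492 0.304 ] [2.044 2.381 0.012] [ 0.5 -0.4  0.3] 0.029948619126420824
side 8 [472.7 247.9] [185.8   5.7] 13.39 z 0.0461 0.3571
top 3 [492.3 238.4] [142.1   4.1] 72.42 z 0.0603 0.4809
wrist 1979 [508.4 276.6] [ 19.6 108.5] 6.73 z 0.1317 0.2003
```

Request:
{"method": "step_arm", "body": {"plan": [0.226, -0.554, 0, 0, 0, -0.268, 0.5, 0.226, -0.554, 0, 0, 0, -0.268, 0.5, 0.226, -0.554, 0, 0, 0, -0.268, 0.5, 0.226, -0.554, 0, 0, 0, -0.268, 0.5, 0.226, -0.554, 0, 0, 0, -0.268, 0.5, 0.226, -0.554, 0, 0, 0, -0.268, 0.5, 0.226, -0.554, 0, 0, 0, -0.268, 0.5, 0.226, -0.554, 0, 0, 0, -0.268, 0.5, 0.226, -0.554, 0, 0, 0, -0.268, 0.5, 0.226, -0.554, -0.16, 0, 0, -0.268, 0.5, 0.226, -0.554, -0.16, 0, 0, -0.268, 0.5, 0.226, -0.554, -0.16, 0, 0, -0.268, 0.5]}}

```text
clock: 9.22
tool_pos: [0.6259, -0.0266, 0.2097]
tool_rot: [-2.491, -1.9, 0.014]
force: [-0.2, 0.2, -1.6]
opening: 0.0431
gripper_force: 0.0
```

```bash
python3 -c "
from bar import *
bar(.12,('wrist',))
s=env.read_state();R=cv2.Rodrigues(s['tool_rot'])[0];print(np.degrees(np.arctan2(R[1,1],R[0,1])))
im,d,p=grab('side');W=cloud(d,p);i=im.astype(int);g=(i[...,1]>i[...,0]+25)&(i[...,1]>i[...,2]+20)
q=W[g&(W[...,1]>.2)&(W[...,1]<.37)&(W[...,0]>.45)&(W[...,0]<.6)];t=q[q[:,2]>.18];print('hung',len(q),np.percentile(q[:,2],[1,99]),t.mean(0))"
```

```text
[ 0.6259 -0.0266  0.2097] [-2.491 -1.9    0.014] [-0.2  0.2 -1.6] 0.04312326243634311
wrist 3216 [629.8 -28.8] [119.9  11.9] 74.61 z 0.1358 0.1424
-15.328151189676419
hung 589 [0.04529009 0.20162148] [0.5105063  0.28519352 0.19764285]
```

Request:
{"method": "step_arm", "body": {"plan": [0, 0, -0.06, 0, 0, 0, 0.5, 0, 0, -0.12, 0, 0, 0, 0.5, 0, 0, -0.18, 0, 0, 0, 0.5, 0, 0, -0.22, 0, 0, 0, 0.5, 0, 0, -0.22, 0, 0, 0, 0.5, 0, 0, -0.22, 0, 0, 0, 0, 0, 0, -0.22, 0, 0, 0, 0, 0, 0, -0.22, 0, 0, 0, 0, 0, 0, -0.22, 0, 0, 0, 0, 0, 0, -0.22, 0, 0, 0, 0]}}

```text
clock: 10.15
tool_pos: [0.6304, -0.0281, 0.1111]
tool_rot: [2.496, 1.902, 0.006]
force: [-0.7, 1.5, 6.4]
opening: 0.0108
gripper_force: 59.7
```

Request:
{"method": "step_arm", "body": {"plan": [0, 0, 0.02, 0, 0, 0, 0, 0, 0, 0.05, 0, 0, 0, 0, 0, 0, 0.09, 0, 0, 0, 0, 0, 0, 0.13, 0, 0, 0, 0, 0, 0, 0.17, 0, 0, 0, 0, 0, 0, 0.21, 0, 0, 0, 0, 0, 0, 0.25, 0, 0, 0, 0, 0, 0, 0.29, 0, 0, 0, 0, 0, 0, 0.33, 0, 0, 0, 0, 0, 0, 0.36, 0, 0, 0, 0, 0, 0, 0.36, 0, 0, 0, 0, 0, 0, 0.36, 0, 0, 0, 0]}}

```text
clock: 11.15
tool_pos: [0.6291, -0.0282, 0.2892]
tool_rot: [2.498, 1.903, 0.003]
force: [-0.4, -0.1, -2.3]
opening: 0.0109
gripper_force: 58.7
```

```bash
python3 -c "
from bar import *
bar(.16,('wrist','side'))
W=np.load('/tmp/top0.npz')['W'];w=W[155:230,378:450].reshape(-1,3)
for th in (-11,-12): 
  pass
# easel: lip/backrest/base in rotated frame
c,s=np.cos(np.radians(-11.6)),np.sin(np.radians(-11.6))
X=(w[:,0]-.542)*c+(w[:,1]+.281)*s;Y=-(w[:,0]-.542)*s+(w[:,1]+.281)*c
for lo,hi in((.007,.014),(.035,.05),(.05,.058),(.058,.066),(.075,.085),(.085,.095),(.1,.11)):
  m=(w[:,2]>lo)&(w[:,2]<hi);print(lo,m.sum(),np.percentile(X[m],[2,10,50,90,98]).round(4),np.percentile(Y[m],[1,99]).round(4))"
```

```text
[ 0.6291 -0.0282  0.2892] [2.498 1.903 0.003] [-0.4 -0.1 -2.3] 0.010920844889876252
wrist 7462 [633.5 -13.9] [88.6 13.3] 74.32 z 0.2386 0.3208
side 115 [628.1 -27.2] [121.   13.5] 74.22 z 0.193 0.3201
0.007 1391 [-0.078  -0.0692 -0.0242  0.0696  0.0776] [-0.0744  0.0737]
0.035 417 [-0.0571  0.0103  0.0225  0.0312  0.0417] [-0.0707  0.0679]
0.05 87 [-0.0501 -0.045   0.0291  0.0388  0.0398] [-0.0625  0.0677]
0.058 165 [-0.0463  0.0015  0.0304  0.0342  0.0356] [-0.0694  0.0664]
0.075 65 [-0.0384 -0.0346 -0.006  -0.0035 -0.003 ] [-0.0588  0.0593]
0.085 68 [-0.0324 -0.0298 -0.0111 -0.0087 -0.0079] [-0.057   0.0596]
0.1 108 [-0.0222 -0.0214 -0.0186 -0.0155 -0.0147] [-0.0614  0.058 ]
```

Request:
{"method": "step_arm", "body": {"plan": [-0.262, -0.487, 0, 0, 0, 0, 0, -0.262, -0.487, 0, 0, 0, 0, 0, -0.262, -0.487, 0, -0.0653, -0.2703, 0.044, 0, -0.262, -0.487, 0, -0.0653, -0.2703, 0.044, 0, -0.262, -0.487, 0, -0.0653, -0.2703, 0.044, 0, -0.262, -0.487, 0, -0.0653, -0.2703, 0.044, 0, -0.262, -0.487, 0, -0.0653, -0.2703, 0.044, 0, -0.262, -0.487, 0, -0.0653, -0.2703, 0.044, 0, -0.262, -0.487, 0, -0.0653, -0.2703, 0.044, 0, -0.262, -0.487, 0, -0.0653, -0.2703, 0.044, 0, -0.262, -0.487, -0.06, -0.0653, -0.2703, 0.044, 0, -0.262, -0.487, -0.12, -0.0653, -0.2703, 0.044, 0, -0.262, -0.487, -0.17, -0.0653, -0.2703, 0.044, 0, -0.262, -0.487, -0.198, -0.0653, -0.2703, 0.044, 0, -0.262, -0.487, -0.198, -0.0653, -0.2703, 0.044, 0, -0.262, -0.487, -0.198, -0.0653, -0.2703, 0.044, 0, -0.262, -0.487, -0.198, -0.0653, -0.2703, 0.044, 0]}}

```text
clock: 12.67
tool_pos: [0.4988, -0.2713, 0.1899]
tool_rot: [2.147, 1.76, 0.389]
force: [-0.4, 0.8, -0.6]
opening: 0.0111
gripper_force: 59.2
```

```bash
python3 -c "
from bar import *
s=env.read_state();R=cv2.Rodrigues(s['tool_rot'])[0];print(s['tool_pos'],s['force']);print('toolz',R[:,2],'tooly',R[:,1])
seat=np.array([.5631,-.285,.040]);ex=np.array([.98,-.201,0]);ey=np.array([.201,.98,0])
L=s['tool_pos']+.099*R[:,2];d=L-seat;print('lower edge rel seat ex,ey,z',d@ex,d@ey,d[2])
for n in('side','wrist'):
  im,dd,p=grab(n);W=cloud(dd,p);cv2.imwrite(f'pics/{n}_e.png',im[...,::-1]);i=im.astype(int);g=(i[...,1]>i[...,0]+25)&(i[...,1]>i[...,2]+20)
  q=W[g&(W[...,2]>.07)&(W[...,2]<.3)&(W[...,1]<-.19)&(W[...,1]>-.37)&(W[...,0]<.65)&(W[...,0]>.42)]
  e=(q-seat);E=np.c_[e@ex,e@ey,e[:,2]];u=np.array([-.4226,0,.9063]);f=np.array([.9063,0,.4226])
  print(n,len(q),'along',np.percentile(E@u,[1,99]),'perp',np.percentile(E@f,[2,50,98]),'lat',np.percentile(E[:,1],[1,99]))
a=cv2.imread('pics/side_e.png')[90:230,230:430];b=cv2.imread('pics/wrist_e.png')
cv2.imwrite('pics/c3.png',cv2.vconcat([cv2.resize(a,(430,300)),cv2.resize(b,(430,269))]))"
```

```text
[ 0.49880537 -0.27134366  0.18985911] [-0.37756046  0.77246591 -0.55291314]
toolz [ 0.41517472 -0.08487839 -0.90577349] tooly [ 0.88830271 -0.17705218  0.42375797]
lower edge rel seat ex,ey,z -0.02378441933646142 0.0004866558838042176 0.060187530240137545
side 265 along [0.067606   0.22481319] perp [-0.00360972  0.00239465  0.00801453] lat [-0.04704281  0.06449097]
wrist 7840 along [0.07459379 0.19498843] perp [-0.00209225  0.0036826   0.00942572] lat [-0.0265241   0.05942105]
```

View pics/c3.png

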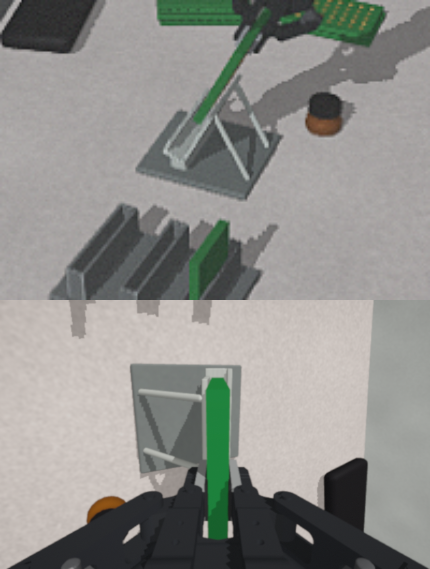

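The side crop shows the tray at (215,90), tilted parallel to the backrest above the ledge, and the wrist crop shows it centred over the easel. It measures about 3 mm in front of the seat line, about 65 mm up the slope.

Request:
{"method": "step_arm", "body": {"plan": [0.0104, -0.0021, -0.0227, 0, 0, 0, 0, 0.0207, -0.0042, -0.0453, 0, 0, 0, 0, 0.031, -0.0064, -0.068, 0, 0, 0, 0, 0.0414, -0.0085, -0.0906, 0, 0, 0, 0, 0.046, -0.0095, -0.101, 0, 0, 0, 0, 0.0495, -0.0102, -0.1085, 0, 0, 0, 0, 0.0495, -0.0102, -0.1085, 0, 0, 0, 0, 0.0495, -0.0102, -0.1085, 0, 0, 0, 0]}}

```text
clock: 13.43
tool_pos: [0.5229, -0.2769, 0.1352]
tool_rot: [2.148, 1.759, 0.389]
force: [-0.1, -0.3, -0.3]
opening: 0.0111
gripper_force: 59.2
```

```bash
cat > e.py <<'E'
from bar import *
s=env.read_state();R=cv2.Rodrigues(s['tool_rot'])[0]
seat=np.array([.5631,-.285,.040]);ex=np.array([.98,-.201,0]);ey=np.array([.201,.98,0])
L=s['tool_pos']+.099*R[:,2];d=L-seat;print('lower edge rel seat ex,ey,z',d@ex,d@ey,d[2],s['force'])
for n in('side','top'):
  im,dd,p=grab(n);W=cloud(dd,p);cv2.imwrite(f'pics/{n}_f.png',im[...,::-1]);i=im.astype(int);g=(i[...,1]>i[...,0]+25)&(i[...,1]>i[...,2]+20)
  q=W[g&(W[...,2]>.04)&(W[...,2]<.3)&(W[...,1]<-.19)&(W[...,1]>-.37)&(W[...,0]<.65)&(W[...,0]>.42)]
  if len(q)<20: continue
  e=(q-seat);E=np.c_[e@ex,e@ey,e[:,2]];u=np.array([-.4226,0,.9063]);f=np.array([.9063,0,.4226])
  print(n,len(q),'along',np.percentile(E@u,[1,99]),'perp',np.percentile(E@f,[2,50,98]),'lat',np.percentile(E[:,1],[1,99]))
E
python3 e.py
```

```text
lower edge rel seat ex,ey,z 0.0009456217659454865 -0.00017429294990219465 0.005494223616130119 [-0.09498424 -0.2778407  -0.31867015]
side 269 along [0.00882714 0.23840859] perp [-0.00445636  0.00189028  0.05122115] lat [-0.04226078  0.06346763]
top 344 along [0.00782936 0.15545177] perp [-0.0025384   0.00789769  0.00972299] lat [-0.0588093   0.06027665]
```

Request:
{"method": "step_arm", "body": {"plan": [0.0017, -0.0004, -0.0036, 0, 0, 0, 0, 0.0034, -0.0007, -0.0073, 0, 0, 0, 0, 0.0038, -0.0008, -0.008, 0, 0, 0, 0, 0.0038, -0.0008, -0.008, 0, 0, 0, 0]}}

```text
clock: 13.87
tool_pos: [0.5249, -0.2773, 0.1316]
tool_rot: [2.147, 1.759, 0.389]
force: [-8.3, 4.3, 10.7]
opening: 0.0112
gripper_force: 61.5
```

It is seated on the ledge, so I open the fingers and back out along the tool.

Request:
{"method": "step_arm", "body": {"plan": [0, 0, 0, 0, 0, 0, 0.4, 0, 0, 0, 0, 0, 0, 0.4, 0, 0, 0, 0, 0, 0, 0.4, 0, 0, 0, 0, 0, 0, 0.4, 0, 0, 0, 0, 0, 0, 0.4, -0.0104, 0.0021, 0.0227, 0, 0, 0, 0.4, -0.0207, 0.0042, 0.0453, 0, 0, 0, 0.4, -0.0414, 0.0085, 0.0906, 0, 0, 0, 0.4, -0.07, 0.014, 0.15, 0, 0, 0, 0.4, -0.1, 0.02, 0.215, 0, 0, 0, 0.4, -0.13, 0.026, 0.28, 0, 0, 0, 0.4, -0.13, 0.1, 0.3, 0, 0, 0, 0.4, -0.13, 0.1, 0.3, 0, 0, 0, 0.4]}}

```text
clock: 14.95
tool_pos: [0.4597, -0.2251, 0.2842]
tool_rot: [2.144, 1.756, 0.391]
force: [-0.3, 0.8, -0.2]
opening: 0.0342
gripper_force: 0.0
```

```bash
python3 e.py; python3 -c "
import cv2
a=cv2.imread('pics/side_f.png')[110:370,220:420];cv2.imwrite('pics/c4.png',cv2.resize(a,(460,598),interpolation=cv2.INTER_CUBIC))"
```

```text
lower edge rel seat ex,ey,z -0.07103288982367327 0.03783369514771158 0.15467921106023627 [-0.2898164   0.83099753 -0.22767568]
side 261 along [0.00510022 0.13452916] perp [-0.00992307 -0.00257952  0.00569864] lat [-0.05747259  0.06377308]
top 591 along [0.00484777 0.13311352] perp [-0.00871491  0.00327312  0.0082827 ] lat [-0.05894189  0.06020294]
```

View pics/c4.png

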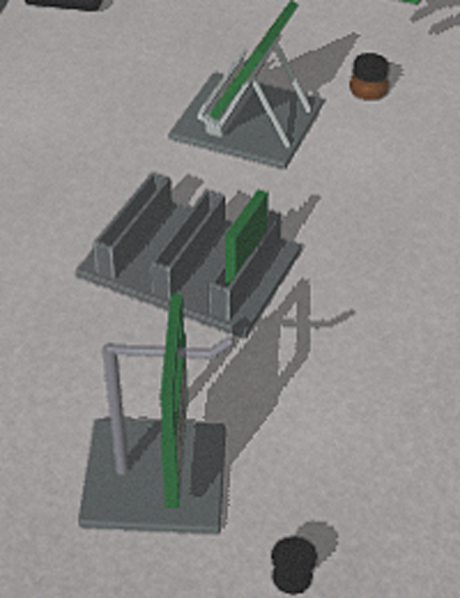

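The board hangs on the hook (175,400), the tray leans on the easel (255,60), and the cover is still in its slot (247,235). The jar and loupe haven't moved.

```bash
python3 -c "
from bench import env
print(env.sign_off())"
```

```text
the job is handed in; nothing more can be done
None
```

The job is handed in at about 15 s on the robot's clock: the board hangs on the hook and the tray leans on the easel, both let go, and the cover, jar and loupe look undisturbed; sign-off returned no verdict, so this rests on my last camera views and measurements.

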